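# Tip the tall carton over into the packet tray

### The arm

A 6-joint arm with a two-finger parallel gripper is mounted at the origin on a cart in front of the work surface, level with it; the furniture and walls round the work are solid. World frame = base frame: x ahead of the robot, y to its left, z up, the work surface at z = 0. Lengths are in m, angles in rad, forces in N, time in s.
With the tool pointing down it reaches from about 0.35 to 0.775 m from the base axis. Payload 7.3 kg.
Tool frame: the origin (TCP) lies on the centre line of the jaws, within the pads' length; the fingertips stand 11 mm ahead of it and the grasp point (between the pads) lies 8 mm behind it; z points along the fingers, y is the direction in which the jaws open and shut (so a half turn about z gives the same grasp; the last joint's range is limited). The gripper opens to 92 mm and grips with 3 to 60 N. Pads are 19 mm wide; open, the fingers measure 130 mm over their backs; the gripper's body (75 mm by 190 mm) begins 47 mm behind the grasp point.
Start: joints at [-1.328, 0.342, 1.524, -0, 1.275, -0.146], TCP at [0.199, -0.486, 0.238] pointing down, gripper open.
Joint ranges: [-2.53, 2.53], [-0.77, 2.02], [0.04, 2.7], [-1, 4.14], [0.28, 2.66], [-3.11, 3.11]. Speed limits (rad/s): [2.57, 2.57, 3.14, 3.14, 3.14, 3.14].

### API

Orientations are given as [roll, pitch, yaw] about the fixed x, y, z axes, in that order (R = Rz(yaw) Ry(pitch) Rx(roll)).
In Python, from cell import robot gives the robot as it stands.
- The arm moves only by the tool jog_arm, never from a script. Its argument "deltas" is one flat list of numbers, 6 for each row, row after row: the shift along the world's x, y, z in units of 0.1 m (1.0 is 0.1 m), then the turn, a rotation vector about the world's x, y, z in units of 90 degrees (1.0 is 90 degrees). A call has 1 to 5 rows; each row is the pose to reach, as a shift and turn from the pose commanded when the call began; what a row does not reach only later rows make up. A row lasts 1/12 s, in which the tool goes at most 41.7 mm and 7.16 degrees, less where a joint would pass 70% of its speed; a pose out of reach is approached as far as the arm can. A call with a number of a shift or a turn outside -1 to 1 is refused whole. A call with a gripper value outside its range is refused whole. "claw" is the opening, from 0 (shut) to 1 (fully open), set as the call begins (left out, the last holds). The fingers move at their own pace and stop on an object; "newtons" is the grip in N (left out, the last holds). Time passes only in rows, so rows that repeat a pose let the fingers close. It gives the time, the measured TCP pose, the force and the opening at its end, in the units of the state.
- robot.observe(): the state, without advancing time (a new reading comes with each control period).
- robot.read_camera(name): name is "scene" or "top" or "wrist"; returns the picture (420x560x3 uint8, red, green, blue); there is no depth.
- robot.camera_params(name): a dict with "fx", "fy", "cx", "cy" (pixels), "R" (3x3) and "t" (3): a world point X has camera coordinates R X + t. Camera axes: x right, y down, z forward; pixel columns grow to the right and rows downward; lengths in m; the calibration is good to about 2 mm. The wrist camera is an equidistant fisheye: a pixel r from the principal point sees the ray r / f radians off the axis. A picture is of the moment at which its call begins: read the wrist's pose just before it. camera_params takes no time and is no camera call; for the wrist camera it gives the pose at the moment of the call.
- robot.hand_in(): hands the job in, once; it reports no verdict.
The state is a dict: "time": time; "qpos": joint angles; "qvel": joint speeds; "joint_efforts": joint torques, N m; "tool_pos": TCP position; "tool_rot": TCP orientation; "contact_force": force on the tool from outside, world axes, zero at the start; "torque": the same for the moment, N m; "opening": finger opening in m.
Only numpy, scipy, OpenCV 4.12 (cv2) and the standard library are available. Lean on these libraries where they do the work, as an engineer would, in place of code of your own. Each camera call takes 0.05 s, during which the arm holds its last target. There are 200 camera calls.

### The job

The tall carton that stands at the open end of the low wooden tray should be stowed lying down: push it over near its top so that it falls flat on its broad face in the tray, between the side lips, and then push it along the tray until its top end rests squarely against the end stop. Only push with the fingers: do not pick the carton up, and do not disturb the other things on the counter.

Things in the scene. Friction and masses are not known exactly. Their poses are not given: they have to be found in the camera images.
- tray: low fixed tray of light wood with a cork floor, 116 mm wide (x), 280 mm long (y), origin at the centre of its underside on the counter. Floor 12 mm up. Side lips along both long sides rise to 24 mm, 100 mm apart inside. The -y end is open (no lip); at +y a 10 mm thick end stop crosses the width and rises to 42 mm. Its y axis points from the open end to the stop
- tray_stop (a point): middle of the inner face of the tray's end stop, at floor level (tray frame 0, 130, 12 mm); axes as the tray's. Behind the tray, fixed: a wall shelf, front edge at world x = 608 mm, 318 to 340 mm above the counter (another 320 mm higher), and upright shelf posts, front face at x = 565 mm, at y from -64 to 12 mm and from 657 to 733 mm: keep gripper and wrist clear of them
- carton_center (a point): centre (half-way up) of the tall closed cardboard carton with a plain paper band: 70 mm wide (its x), 35 mm thick (its y), 150 mm tall (its z, from foot to top), loose, rigid. It starts standing on the tray floor near the open end, broad +y face towards the stop (within about 0.1 rad), centre 87 mm above the counter. Lying flat in the tray its centre is 29.5 mm up
- carton: the same carton: centre of its foot, 75 mm from its centre, same axes. It weighs 0.17 to 0.35 kg. Pushed low it slides; pushed near the top towards the stop it turns about its lower edge and falls by itself once about 15 degrees over
- short_packet: bystander: short squat cardboard packet 60 x 45 mm, 95 mm tall, standing on the counter past the open end of the tray; origin at the centre of its underside
- pepper_mill: bystander: turned dark wood pepper mill, 58 mm across, 170 mm tall, standing on the counter beyond the end stop; origin at the centre of its underside
- tumbler: bystander: small teal tumbler, 68 mm across, 84 mm tall, to the robot's right; origin at the centre of its underside
- creamer: bystander: glass creamer with a metal handle, 80 x 120 mm, 113 mm tall, to the robot's right; origin at the middle of its underside
- cup_a: bystander: espresso cup with a handle, 63 x 88 mm, 51 mm tall, to the robot's right; origin at the middle of its underside
- cup_b: bystander: second espresso cup, same size, further to the right; origin at the middle of its underside

How it is judged:
By the outcome, as a careful person would: the job done as asked, in the order asked, and still so for the second after the job is handed in, with the robot touching nothing.
It also fails if it takes over 45 s, if anything falls off the work surface, if the arm or the gripper's body presses on something with over 40 N, if the wrist force passes 120 N, or if a joint passes its speed limit or range.

## Working session

There is one attempt and no reset: what is moved stays moved. The work goes in short steps, Python scripts to look and compute and a tool call to move; the robot and the scene stay as the last step left them, time stands still between calls to the robot, and variables do not carry over. Pictures are saved under pics/ and viewed, about 8 in all and at most 12, crops included, and the job is handed in when it is done.

Besides the shell and the picture viewer there is one more tool, called after "Call:" by a JSON object that holds its "api" and its "payload". jog_arm: Moves the arm, as the interface text tells. Its arguments: {"type":"object","properties":{"deltas":{"type":"array","items":{"type":"number"}},"claw":{"type":"number"},"newtons":{"type":"number"}},"required":["deltas"]}

```bash
mkdir -p pics; python3 - <<'E'
from cell import robot
import cv2
s=robot.observe(); print(s['time'],s['tool_pos'],s['tool_rot'],s['opening'])
for n in('scene','top'):
    im=robot.read_camera(n); cv2.imwrite(f'pics/{n}0.png',im[:,:,::-1])
    p=robot.camera_params(n); print(n,{k:(v.round(3).tolist() if hasattr(v,'round') and not isinstance(v,float) else v) for k,v in p.items()})
E
```

```text
0.0 [ 0.19893374 -0.48542762  0.23704712] [-3.14005899e+00 -2.00332544e-04  3.88775473e-01] 0.0920472049737662
scene {'fx': 470.67736380678696, 'fy': 470.67736380678696, 'cx': 281.0233182658641, 'cy': 204.40444108294014, 'R': [[-0.475, -0.88, -0.019], [-0.575, 0.327, -0.75], [0.667, -0.345, -0.661]], 't': [0.25, 0.361, 1.229]}
top {'fx': 433.8184345357971, 'fy': 433.8184345357971, 'cx': 270.3713074929065, 'cy': 212.69159551409314, 'R': [[-0.022, -1.0, 0.003], [-0.989, 0.021, -0.148], [0.148, -0.006, -0.989]], 't': [-0.016, 0.506, 1.425]}
```

View pics/scene0.png

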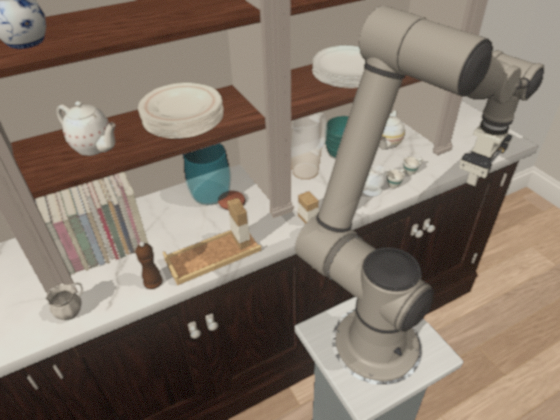

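View pics/top0.png

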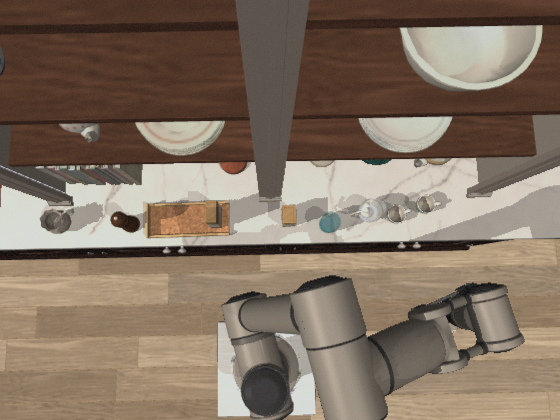

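The scene view shows the tray at about (165-262, 225-278), with the carton on its right end at (239,222). In the top view the tray spans (145-230, 202-237), the carton is near (213,212), the packet at (289,214) and the mill at (125,221). I'll enlarge both for measuring.

```bash
cat > h.py <<'E'
import numpy as np, cv2
from cell import robot
def ray(p,uv):
    d=np.array([(uv[0]-p['cx'])/p['fx'],(uv[1]-p['cy'])/p['fy'],1.]); R=np.array(p['R']); t=np.array(p['t'])
    return -R.T@t, R.T@d
def onplane(p,uv,z):
    o,d=ray(p,uv); return o+d*(z-o[2])/d[2]
def proj(p,X):
    c=np.array(p['R'])@X+np.array(p['t']); return np.array([p['cx']+p['fx']*c[0]/c[2],p['cy']+p['fy']*c[1]/c[2]])
E
python3 - <<'E'
from h import *
a=cv2.imread('pics/top0.png')[190:250,105:305]; b=cv2.imread('pics/scene0.png')[190:290,130:330]
a=cv2.resize(a,None,fx=4,fy=4,interpolation=cv2.INTER_CUBIC); b=cv2.resize(b,None,fx=3.4,fy=3.4,interpolation=cv2.INTER_CUBIC)
c=np.zeros((590,800,3),np.uint8); c[:240]=a; c[245:245+b.shape[0],:b.shape[1]]=b
cv2.imwrite('pics/crop.png',c)
p=robot.camera_params('top')
for uv in [(145,202),(145,237),(230,202),(229,235)]: print(uv,onplane(p,uv,.024).round(3))
E
```

```text
(145, 202) [0.553 0.4   0.024]
(145, 237) [0.434 0.398 0.024]
(230, 202) [0.547 0.11  0.024]
(229, 235) [0.434 0.114 0.024]
```

View pics/crop.png

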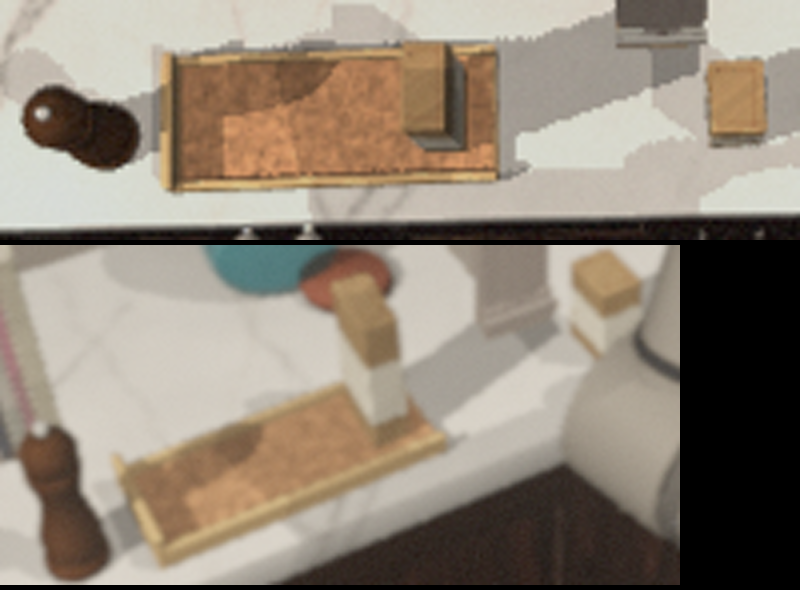

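The crop shows carton top corners at about (403,42),(445,43),(444,132),(404,131) and tray open-end corners at (496,45),(497,180). The stop's outer corners are (163,52),(165,190), and the packet top is (708-765, 60-133).

```bash
python3 - <<'E'
from h import *
p=robot.camera_params('top')
f=lambda u,v,z:onplane(p,(u/4+105-.4,v/4+190-.4),z)[:2]
T=[f(163,52,.042),f(165,190,.042),f(497,180,.024),f(496,45,.024)]
C=[f(403,42,.162),f(445,43,.162),f(444,132,.162),f(404,131,.162)]
P=[f(708,60,.095),f(765,60,.095),f(764,133,.095),f(710,133,.095)]
for n,Q in zip(['tray','carton','packet'],[T,C,P]):
    Q=np.array(Q); e=[np.linalg.norm(Q[i]-Q[i-1]) for i in range(4)]
    print(n,Q.round(3).tolist(),'c',Q.mean(0).round(4),'edges',np.round(e,3))
T=np.array(T);C=np.array(C)
a=lambda d:np.arctan2(-d[0],d[1])
print('tray yaw',a((T[0]+T[1]-T[2]-T[3])),'lips',a(T[0]-T[3]),a(T[1]-T[2]),'carton yaw (long edges)',[np.arctan2(d[1],d[0]) for d in (C[0]-C[3],C[1]-C[2])])
# cross view with scene
q=robot.camera_params('scene')
g=lambda u,v,z:onplane(q,(u/3.4+130-.4,(v-245)/3.4+190-.4),z)[:2].round(3)
print('scene: carton near right-top',g(333,277,.162),g(371,274,.162),g(397,322,.162),g(362,327,.162),'tray',g(445,438,.024),g(163,560,.042),g(113,458,.042))
print('foot',g(375,445,.012),g(408,418,.012))
E
```

```text
tray [[0.548, 0.394], [0.431, 0.39], [0.436, 0.115], [0.551, 0.115]] c [0.4917 0.2532] edges [0.279 0.117 0.275 0.116]
carton [[0.531, 0.174], [0.529, 0.142], [0.46, 0.143], [0.461, 0.173]] c [0.4952 0.1579] edges [0.069 0.032 0.069 0.031]
packet [[0.523, -0.064], [0.522, -0.11], [0.462, -0.107], [0.463, -0.064]] c [ 0.4924 -0.0861] edges [0.06  0.046 0.06  0.044]
tray yaw 0.013745284451224946 lips 0.011915424846282332 0.015602439037328145 carton yaw (long edges) [np.float64(0.011639931127226744), np.float64(-0.014040585158927244)]
scene: carton near right-top [0.543 0.172] [0.53  0.141] [0.461 0.148] [0.47  0.177] tray [0.438 0.12 ] [0.413 0.396] [0.546 0.397]
foot [0.472 0.176] [0.489 0.134]
```

Call:
{"api": "jog_arm", "payload": {"deltas": [0.22, 0.25, 0, 0, 0, 0.05, 0.45, 0.5, 0, 0, 0, 0.1, 0.7, 0.75, 0, 0, 0, 0.15, 0.9, 1.0, 0, 0, 0, 0.2], "claw": 0.27}}

```text
time: 0.43
tool_pos: [0.29, -0.3845, 0.2373]
tool_rot: [-3.141, -0.001, 0.706]
contact_force: [0.7, 0.6, -0.4]
opening: 0.0698
```

Call:
{"api": "jog_arm", "payload": {"deltas": [0.22, 0.25, 0, 0, 0, 0.05, 0.45, 0.5, 0, 0, 0, 0.1, 0.7, 0.75, 0, 0, 0, 0.15, 0.9, 1.0, 0, 0, 0, 0.2]}}

```text
time: 0.77
tool_pos: [0.3802, -0.2843, 0.2376]
tool_rot: [-3.142, -0.0, 1.021]
contact_force: [0.9, -0.1, -0.1]
opening: 0.0434
```

Call:
{"api": "jog_arm", "payload": {"deltas": [0.15, 0.25, 0, 0, 0, 0.05, 0.3, 0.5, 0, 0, 0, 0.1, 0.45, 0.75, 0, 0, 0, 0.15, 0.5, 1.0, 0, 0, 0, 0.2]}}

```text
time: 1.1
tool_pos: [0.4303, -0.1844, 0.2374]
tool_rot: [3.141, -0.0, 1.336]
contact_force: [-0.4, 0.6, -0.3]
opening: 0.0252
```

Call:
{"api": "jog_arm", "payload": {"deltas": [0, 0.25, 0, 0, 0, 0.05, 0, 0.5, 0, 0, 0, 0.1, 0, 0.75, 0, 0, 0, 0.15, 0, 1.0, 0, 0, 0, 0.16]}}

```text
time: 1.43
tool_pos: [0.4287, -0.0845, 0.2374]
tool_rot: [-3.141, -0.0, 1.587]
contact_force: [-0.2, -0.1, -0.4]
opening: 0.0251
```

Call:
{"api": "jog_arm", "payload": {"deltas": [0, 0.25, 0, 0, 0, 0, 0, 0.5, 0, 0, 0, 0, 0, 0.75, 0, 0, 0, 0, 0, 1.0, 0, 0, 0, 0]}}

```text
time: 1.77
tool_pos: [0.4287, 0.0154, 0.2375]
tool_rot: [-3.141, -0.0, 1.582]
contact_force: [0.5, 0.1, 0.1]
opening: 0.0247
```

Call:
{"api": "jog_arm", "payload": {"deltas": [0, 0.3, 0, 0, 0, 0, 0.15, 0.6, 0, 0, 0, 0, 0.4, 0.8, 0, 0, 0, 0, 0.67, 0.8, 0, 0, 0, 0, 0.67, 0.8, 0, 0, 0, 0]}}

```text
time: 2.18
tool_pos: [0.4993, 0.0953, 0.2371]
tool_rot: [3.14, 0.0, 1.585]
contact_force: [-1.2, -0.3, -0.4]
opening: 0.0248
```

Call:
{"api": "jog_arm", "payload": {"deltas": [0, 0, -0.2, 0, 0, 0, 0, 0, -0.4, 0, 0, 0, 0, 0, -0.65, 0, 0, 0, 0, 0, -0.85, 0, 0, 0, 0, 0, -0.85, 0, 0, 0]}}

```text
time: 2.6
tool_pos: [0.4929, 0.0937, 0.1489]
tool_rot: [-3.133, 0.0, 1.582]
contact_force: [-0.8, -0.1, -0.4]
opening: 0.0243
```

```bash
python3 - <<'E'
from h import *
s=robot.observe(); print(s['tool_pos'],s['tool_rot'],s['contact_force'])
w=robot.read_camera('wrist')[:,:,::-1]; t=robot.read_camera('scene')[:,:,::-1]
t=cv2.resize(t[180:300,130:330],None,fx=3.5,fy=3.5)
a=np.zeros((420,800,3),np.uint8); a[:315,:420]=cv2.resize(w,(420,315)); t=t[:, :380]; a[:,420:]=t
cv2.imwrite('pics/a.png',a)
E
```

```text
[0.4929254  0.09371876 0.14891547] [-3.13318200e+00  3.50480707e-04  1.58217802e+00] [-0.83269328 -0.06838686 -0.43191138]
```

View pics/a.png

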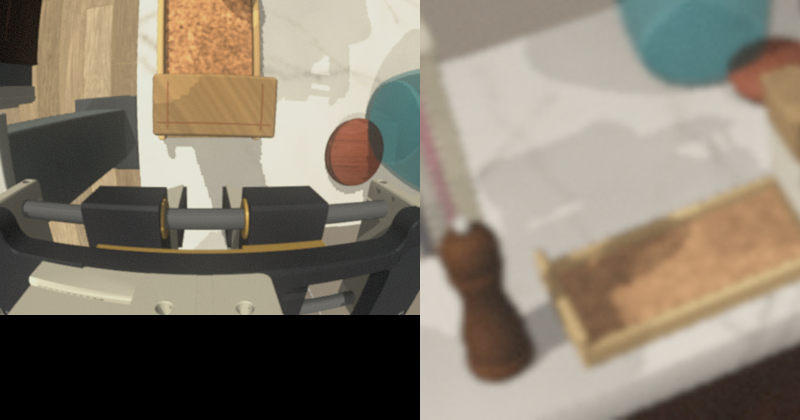

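Call:
{"api": "jog_arm", "payload": {"deltas": [0.02, 0.15, 0, 0, 0, 0, 0.03, 0.28, 0, 0, 0, 0, 0.03, 0.36, 0, 0, 0, 0, 0.03, 0.43, 0, 0, 0, 0, 0.03, 0.5, 0, 0, 0, 0]}}

```text
time: 3.12
tool_pos: [0.4994, 0.1446, 0.1537]
tool_rot: [3.14, 0.0, 1.583]
contact_force: [0.0, -0.0, 0.1]
opening: 0.0246
```

Call:
{"api": "jog_arm", "payload": {"deltas": [0, 0.07, 0, 0, 0, 0, 0, 0.14, 0, 0, 0, 0, 0, 0.21, 0, 0, 0, 0, 0, 0.28, 0, 0, 0, 0, 0, 0.35, 0, 0, 0, 0]}}

```text
time: 3.53
tool_pos: [0.499, 0.1798, 0.1526]
tool_rot: [-3.141, 0.0, 1.583]
contact_force: [1.1, 0.0, -0.8]
opening: 0.0248
```

```bash
python3 - <<'E'
from h import *
s=robot.observe(); print(s['tool_pos'],s['tool_rot'],s['contact_force'])
w=robot.read_camera('wrist')[:,:,::-1]; t=robot.read_camera('scene')[:,:,::-1]
t=cv2.resize(t[180:300,150:290],None,fx=3.3,fy=3.3)[:420,:380]
a=np.zeros((420,800,3),np.uint8); a[:315,:420]=cv2.resize(w,(420,315)); a[:t.shape[0],420:420+t.shape[1]]=t
cv2.imwrite('pics/b.png',a)
E
```

```text
[0.49896451 0.17981941 0.15264913] [-3.14141636e+00  5.84640173e-05  1.58258940e+00] [ 1.09304215  0.02195234 -0.76075757]
```

View pics/b.png

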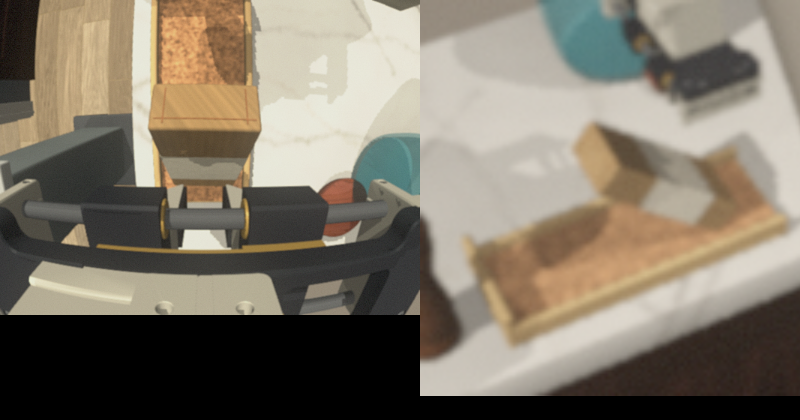

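The carton is falling, captured mid-tilt at about 50° between the lips. I'll back off and then look at where it landed.

Call:
{"api": "jog_arm", "payload": {"deltas": [0, -0.2, 0, 0, 0, 0, 0, -0.4, 0, 0, 0, 0, 0, -0.65, 0, 0, 0, 0, 0, -0.8, 0, 0, 0, 0, 0, -0.8, 0, 0, 0, 0]}}

```text
time: 4.05
tool_pos: [0.4991, 0.0967, 0.1527]
tool_rot: [-3.141, 0.001, 1.58]
contact_force: [-0.2, -0.4, -0.5]
opening: 0.0246
```

```bash
python3 - <<'E'
from h import *
s=robot.observe(); print(s['time'],s['tool_pos'],s['tool_rot'],s['contact_force'])
w=robot.read_camera('wrist')[:,:,::-1]; t=robot.read_camera('top')[:,:,::-1]
cv2.imwrite('pics/w1.png',w); cv2.imwrite('pics/t1.png',t)
t=cv2.resize(t[195:245,130:250],None,fx=5,fy=5)
a=np.zeros((590,800,3),np.uint8); a[:330,:440]=cv2.resize(w,(440,330)); a[335:585,:600]=t
cv2.imwrite('pics/c.png',a)
E
```

```text
4.05 [0.49910068 0.0966654  0.1527198 ] [-3.14143078e+00  9.77131258e-04  1.58012099e+00] [-0.18990836 -0.38133033 -0.46552963]
```

View pics/c.png

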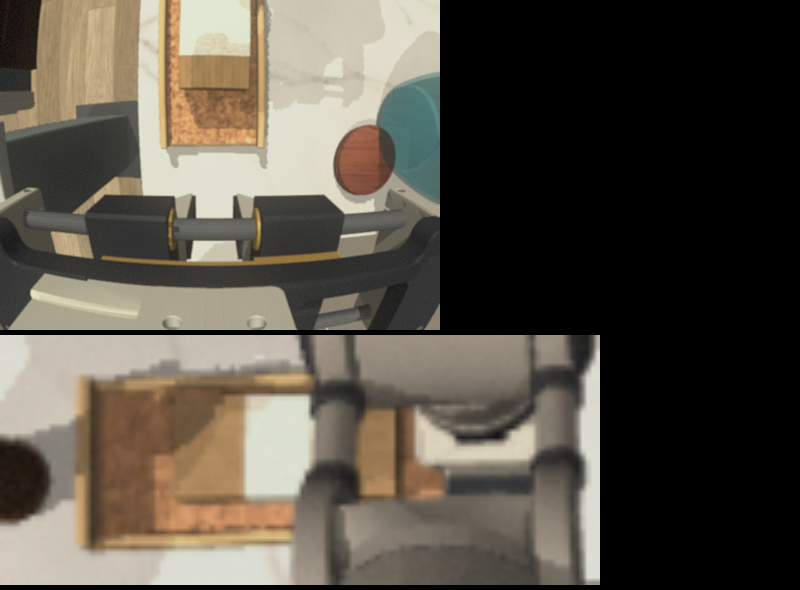

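The carton lies flat and straight between the lips. In the top crop its top end is at col 175, its foot end at col 397, and its rows run 393-498. I'll measure the gap to the stop.

```bash
python3 - <<'E'
from h import *
p=robot.camera_params('top')
f=lambda u,v,z:onplane(p,(u/5+130-.4,(v-335)/5+195-.4),z)[:2].round(4)
print('top end',f(175,393,.047),f(176,499,.047),'foot',f(397,408,.047),f(397,498,.047),'stop inner top',f(92,380,.042),f(97,545,.042),'lips in',f(240,387,.024),f(240,535,.024))
E
```

```text
top end [0.5336 0.3275] [0.462  0.3258] foot [0.5203 0.1786] [0.4596 0.1786] stop inner top [0.5445 0.3847] [0.4329 0.3791] lips in [0.5408 0.2888] [0.4394 0.2877]
```

Call:
{"api": "jog_arm", "payload": {"deltas": [-0.03, 0.15, -0.2, 0, 0, 0, -0.03, 0.3, -0.4, 0, 0, 0, -0.03, 0.3, -0.65, 0, 0, 0, -0.03, 0.3, -0.9, 0, 0, 0, -0.03, 0.3, -0.9, 0, 0, 0]}}

```text
time: 4.57
tool_pos: [0.493, 0.1301, 0.0588]
tool_rot: [-3.134, 0.001, 1.584]
contact_force: [-0.5, -0.5, -0.2]
opening: 0.025
```

Call:
{"api": "jog_arm", "payload": {"deltas": [0, 0, -0.1, 0, 0, 0, 0, 0, -0.2, 0, 0, 0, 0, 0, -0.3, 0, 0, 0, 0, 0, -0.32, 0, 0, 0, 0, 0, -0.32, 0, 0, 0]}}

```text
time: 4.98
tool_pos: [0.4958, 0.1291, 0.0304]
tool_rot: [-3.141, 0.0, 1.582]
contact_force: [0.2, 0.2, -0.4]
opening: 0.025
```

Call:
{"api": "jog_arm", "payload": {"deltas": [0, 0.12, 0, 0, 0, 0, 0, 0.24, 0, 0, 0, 0, 0, 0.32, 0, 0, 0, 0, 0, 0.37, 0, 0, 0, 0, 0, 0.42, 0, 0, 0, 0]}}

```text
time: 5.4
tool_pos: [0.4963, 0.1721, 0.0312]
tool_rot: [3.14, 0.0, 1.584]
contact_force: [0.5, -3.3, 2.4]
opening: 0.025
```

Now in contact (about 3 N). I'll push on slowly.

Call:
{"api": "jog_arm", "payload": {"deltas": [0, 0.07, 0, 0, 0, 0, -0.01, 0.14, 0, 0, 0, 0, -0.01, 0.21, 0, 0, 0, 0, -0.01, 0.28, 0, 0, 0, 0, -0.01, 0.35, 0, 0, 0, 0]}}

```text
time: 5.82
tool_pos: [0.495, 0.2067, 0.0308]
tool_rot: [-3.141, 0.0, 1.583]
contact_force: [0.1, -3.3, 3.0]
opening: 0.0247
```

Call:
{"api": "jog_arm", "payload": {"deltas": [0, 0.03, 0, 0, 0, 0, 0, 0.06, 0, 0, 0, 0, 0, 0.09, 0, 0, 0, 0, 0, 0.11, 0, 0, 0, 0, 0, 0.12, 0, 0, 0, 0]}}

```text
time: 6.23
tool_pos: [0.495, 0.2183, 0.0307]
tool_rot: [-3.141, 0.0, 1.583]
contact_force: [1.3, -3.7, 1.7]
opening: 0.0249
```

Call:
{"api": "jog_arm", "payload": {"deltas": [0, 0.02, 0, 0, 0, 0, 0, 0.04, 0, 0, 0, 0, 0, 0.05, 0, 0, 0, 0, 0, 0.05, 0, 0, 0, 0]}}

```text
time: 6.57
tool_pos: [0.495, 0.2235, 0.0307]
tool_rot: [3.142, -0.0, 1.583]
contact_force: [0.3, -0.4, 0.9]
opening: 0.0246
```

Call:
{"api": "jog_arm", "payload": {"deltas": [0, 0.01, 0, 0, 0, 0, 0, 0.02, 0, 0, 0, 0, 0, 0.03, 0, 0, 0, 0]}}

```text
time: 6.82
tool_pos: [0.495, 0.225, 0.0307]
tool_rot: [-3.141, 0.002, 1.583]
contact_force: [0.2, -13.7, 3.4]
opening: 0.025
```

Call:
{"api": "jog_arm", "payload": {"deltas": [0, 0.01, 0, 0, 0, 0, 0, 0.01, 0, 0, 0, 0]}}

```text
time: 6.98
tool_pos: [0.4951, 0.225, 0.0307]
tool_rot: [-3.141, 0.004, 1.583]
contact_force: [0.1, -14.4, 3.0]
opening: 0.0244
```

```bash
python3 - <<'E'
from h import *
s=robot.observe(); print(s['time'],s['tool_pos'],s['tool_rot'],s['contact_force'])
w=robot.read_camera('scene')[:,:,::-1]; t=robot.read_camera('top')[:,:,::-1]
cv2.imwrite('pics/t2.png',t)
w=cv2.resize(w[205:290,145:275],None,fx=3.8,fy=3.8)
t=cv2.resize(t[195:245,130:250],None,fx=5,fy=5)
a=np.zeros((590,800,3),np.uint8); a[:w.shape[0],:w.shape[1]]=w; a[335:585,:600]=t
cv2.imwrite('pics/d.png',a)
E
```

```text
6.9833 [0.49506032 0.22495304 0.03069435] [-3.14081813  0.00351705  1.58319389] [  0.08674115 -14.35713685   3.03782775]
```

View pics/d.png

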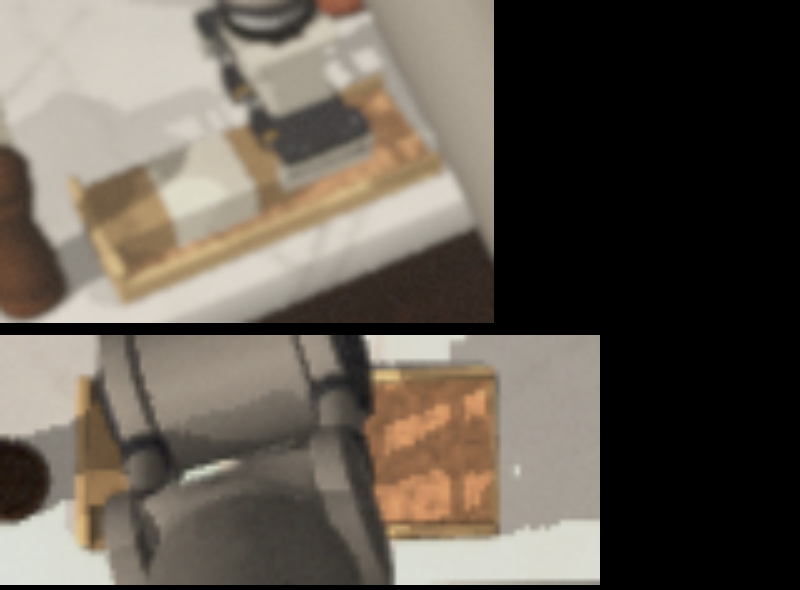

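The scene view shows the carton's end at the stop (about (85,200)-(130,260) in the crop), and the force has plateaued. I'll withdraw along the tray, rise, and check with a clear view.

Call:
{"api": "jog_arm", "payload": {"deltas": [0, -0.1, 0, 0, 0, 0, 0, -0.3, 0, 0, 0, 0, 0, -0.55, 0, 0, 0, 0, 0, -0.75, 0, 0, 0, 0, 0, -0.75, 0, 0, 0, 0]}}

```text
time: 7.5
tool_pos: [0.4948, 0.1496, 0.0306]
tool_rot: [-3.141, 0.0, 1.58]
contact_force: [1.5, 0.5, -0.8]
opening: 0.0245
```

Call:
{"api": "jog_arm", "payload": {"deltas": [0, 0, 0.2, 0, 0, 0, 0, 0, 0.45, 0, 0, 0, 0, 0, 0.7, 0, 0, 0, 0, 0, 0.95, 0, 0, 0, 0, 0, 1.0, 0, 0, 0]}}

```text
time: 7.92
tool_pos: [0.497, 0.1533, 0.1346]
tool_rot: [3.135, -0.002, 1.583]
contact_force: [0.6, -0.0, 1.4]
opening: 0.0248
```

Call:
{"api": "jog_arm", "payload": {"deltas": [-0.1, 0, 0.3, 0, 0, 0, -0.3, 0, 0.6, 0, 0, 0, -0.5, -0.2, 0.9, 0, 0, 0, -0.7, -0.5, 1.0, 0, 0, 0, -0.7, -0.8, 1.0, 0, 0, 0]}}

```text
time: 8.33
tool_pos: [0.4231, 0.0729, 0.2329]
tool_rot: [3.138, -0.001, 1.586]
contact_force: [1.6, -1.0, -0.4]
opening: 0.0248
```

Call:
{"api": "jog_arm", "payload": {"deltas": [0, -0.3, 0, 0, 0, 0, 0, -0.65, 0, 0, 0, 0, 0, -1.0, 0, 0, 0, 0, 0, -1.0, 0, 0, 0, 0]}}

```text
time: 8.67
tool_pos: [0.4253, -0.032, 0.2304]
tool_rot: [3.141, 0.002, 1.578]
contact_force: [-0.1, 0.2, 0.8]
opening: 0.0245
```

```bash
python3 - <<'E'
from h import *
s=robot.observe(); print(s['time'],s['tool_pos'],s['contact_force'],abs(s['qvel']).max())
w=robot.read_camera('scene')[:,:,::-1]; t=robot.read_camera('top')[:,:,::-1]
w=cv2.resize(w[205:290,130:290],None,fx=3.8,fy=3.8)
t=cv2.resize(t[195:245,110:270],None,fx=5,fy=5)
a=np.zeros((590,800,3),np.uint8); a[:w.shape[0],:w.shape[1]]=w; a[335:585,:800]=t
cv2.imwrite('pics/e.png',a)
E
```

```text
8.6667 [ 0.42525765 -0.03203997  0.2303742 ] [-0.1126547   0.15739559  0.84587095] 0.11780221729564773
```

View pics/e.png

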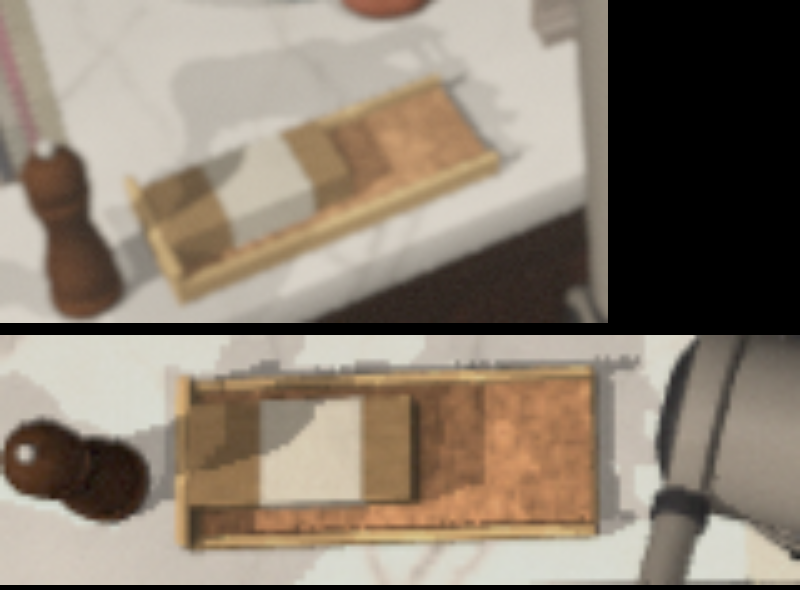

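The carton lies flat with its top end at the stop's inner face (about col 190 in the top crop) and its foot edge at col 413, which matches its 150 mm length. Its sides are parallel to the lips, and the mill hasn't moved. Handing in.

```bash
python3 -c "
from cell import robot
print(robot.hand_in())"
```

```text
the job is handed in; nothing more can be done
None
```

I pushed the carton over near its top with the fingers. It fell on its broad face between the side lips, and I then pushed it about 55 mm along the tray to the end stop. The job was handed in at about 8.7 s with the robot clear of everything.

- **Against the stop:** the push force rose from about 3 N to about 14 N and the carton stopped moving. The final top view, judged by eye, puts its top end at the stop's inner face.
- **Position in the tray:** its sides look parallel to the lips within the picture's resolution. It was never centred and sits nearer the lip on the shelf side: I measured about 9 mm clear there and 21 mm on the robot's side before the push.
- **Other things on the counter:** the pepper mill looks unmoved. I did not check the packet, tumbler, creamer or cups after moving. The arm passed well above their heights, and the force readings stayed near zero except while pushing the lying carton.

No check failed. Early tray measurements from the two cameras differed by up to about 2 cm at one corner; I used the top camera's values, which matched the given sizes.

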